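# Load the analyser chute and sort the bench

### The arm

A 6-joint arm with a two-finger parallel gripper is mounted at the origin on the work surface. World frame = base frame: x ahead of the robot, y to its left, z up, the work surface at z = 0. Lengths are in m, angles in degrees, forces in N, time in s.
With the tool pointing down it reaches from about 0.4 to 0.825 m from the base axis. Payload 7 kg.
Tool frame: the origin (TCP) lies midway between the tips of the shut fingers; the grasp point (between the pads) lies 19 mm behind it (hold_point_z is the distance from the TCP to the grasp point, in m); z points along the fingers, y is the line along which they close (so a half turn about z gives the same grasp; the last joint's range is limited). The gripper opens to 88 mm and grips with 3 to 60 N. Pads are 19 mm wide; open, the fingers measure 130 mm over their backs; the gripper's body (78 mm by 193 mm) begins 47 mm behind the grasp point.
Start: joints at [-49.326, 20.546, 0.682, 0, -70.136, -16.507], TCP at [0.276, -0.616, 0.227] pointing down, gripper open.
Joint ranges: [-176.03, 176.03], [-82.01, 121.73], [-58.28, 71.71], [-173.87, 95.51], [-174.79, -0.11], [-173.66, 173.66]. Speed limits (degrees/s): [136.94, 136.94, 172.46, 180, 180, 180].

### API

Orientations are given as [roll, pitch, yaw] about the fixed x, y, z axes, in that order (R = Rz(yaw) Ry(pitch) Rx(roll)).
In Python, from plant import get_state, capture, close_job, hold_point_z gives the robot as it stands.
- The arm moves only by the shell command python3 -m inch 'ROWS' [FORCE]. ROWS is text: rows parted by semicolons, each of 5 numbers parted by spaces: the shift along the tool's x, y, z normalised to -1 to 1, where 1 is 0.15 m, then the turn about the tool's z normalised to -1 to 1, where 1 is 360 degrees, then the opening, from 0 (shut) to 1 (fully open). In form: tx ty tz spin grip; .... A call has exactly 8 rows; each row shifts and turns the commanded pose from where the row before left it, along the tool's axes as they then stand; what a row does not reach is not made up. A row lasts 1/8 s, in which the tool goes at most 62.5 mm and 10.7 degrees, less where a joint would pass 70% of its speed; a pose out of reach is approached as far as the arm can. A call with a number of a shift or a turn outside -1 to 1 is refused whole. A call with a gripper value outside its range is refused whole. The fingers move at their own pace and stop on an object; FORCE is the grip in N (left out, the last holds). Time passes only in rows, so rows that do not move let the fingers close, or fill a call up. It gives the time, the measured TCP pose, the force, the opening and the grip force at its end, in the units of the state.
- get_state(): the state, without advancing time (a new reading comes with each control period).
- capture(name): name is "scene" or "top" or "wrist"; returns a dict with "color" (420x560x3 uint8, blue, green, red), "mtx" (3x3 intrinsics, pixels), "R" (3x3) and "t" (3): a world point X has camera coordinates R X + t. Camera axes: x right, y down, z forward; pixel columns grow to the right and rows downward; lengths in m; the calibration is good to about 2 mm. A picture is of the moment at which its call begins. There is no depth.
- close_job(): hands the job in; it is judged then, once.
The state is a dict: "time_s": time; "joints": joint angles; "qd": joint speeds; "joint_torque": joint torques, N m; "tcp_pos": TCP position; "eef_rot": TCP orientation; "contact_force": force on the tool from outside, world axes, zero at the start; "moment": the same for the moment, N m; "gripper_width": finger opening in m; "gripper_force": force on a finger pad.
Only numpy, scipy, OpenCV 4.12 (cv2) and the standard library are available. Lean on these libraries where they do the work, as an engineer would, in place of code of your own. Each camera call takes 0.05 s, during which the arm holds its last target. There are 200 camera calls.

### The job

Get the bench ready for the next run. Put the yellow-capped control tube and the purple-capped sample tube into the sloping loading chute, both with their caps to the chute's blue side, so that the control lies against the black front stop at the low end and the sample lies directly behind it. Lay the green-capped tube flat in the orange tray and stand the white strip canister upright in the black round holder, right down on its floor.

Things in the scene. Friction and masses are not known exactly. Their poses are not given: they have to be found in the camera images.
- control_tube: Stoppered sample tube lying on the bench, a plain cylinder 17 mm in diameter and 100 mm long, about 25 g, white with a paper label, the last 26 mm at one end a yellow cap of the same diameter. It can roll. Origin at mid-length on its axis (8.5 mm above the bench at the start); x runs along the tube towards the cap. This is the control.
- sample_tube: Stoppered sample tube lying on the bench, a plain cylinder 17 mm in diameter and 100 mm long, about 25 g, white with a paper label, the last 26 mm at one end a purple cap of the same diameter. It can roll. Origin at mid-length on its axis (8.5 mm above the bench at the start); x runs along the tube towards the cap. This is the patient sample.
- green_tube: Stoppered sample tube lying on the bench, a plain cylinder 17 mm in diameter and 100 mm long, about 25 g, white with a paper label, the last 26 mm at one end a green cap of the same diameter. It can roll. Origin at mid-length on its axis (8.5 mm above the bench at the start); x runs along the tube towards the cap.
- canister: Strip canister standing upright: white cylinder 36 mm in diameter with a blue band and a grey lid (37 mm), 88 mm high in all, about 70 g. Origin at the centre of its underside, z up.
- chute: Fixed open-topped gravity chute, 136 mm (its x) by 128 (y), 66 high, cream, one side wall blue. Origin: centre of underside; +y to the blue wall, -x to the low, black stop. Tubes lie along y on two aluminium rails and roll down to the stop when let go. Rail top: 40 mm up at x = 0, +1.76 mm per 10 mm of x, from x = -62 (stop face) to +65. Side walls 66 high, inner faces at y = +-59.
- chute_blue (a point): Centre of the top edge of the chute's blue side wall: chute point (0, 61.5, 66) mm. The chute's two rails cover |y| from 24 to 59 mm; between them a 48 mm gap, open almost to the bench, gives fingers holding a tube by its middle room from the stop to x = +59 mm. The high end is open; only the low end has a wall above the rails, the black stop.
- chute_stop (a point): Top middle of the inner face of the chute's front stop: chute point (-62, 0, 52) mm. A tube resting at the stop has its axis at chute x = -53 mm, 39 mm above the bench; the next one, touching it from behind, at x = -37 mm, 42 mm up.
- tray: Fixed orange open tray, 100 mm (its x) by 140 mm (its y), 20 mm high, walls and floor 5 mm thick (inside 90 by 130 mm). Origin at the centre of its underside, z up. A tube fits lying along its long side, y, either way round.
- holder: Fixed black round cup, 68 mm outside and 56 mm inside diameter, 30 mm high, floor 6 mm thick. Origin at the centre of its underside, z up.
Not all that is in view belongs to the job. Leave any turquoise look-alike of the sample_tube alone. What is shaped like the green_tube but turquoise is not meant.

How it is judged:
By the outcome, as a careful person would: the job done as asked, in the order asked, and still so for the second after the job is handed in, with the robot touching nothing.
It also fails if it takes over 106 s, if anything falls off the work surface, if the arm or the gripper's body presses on something with over 40 N, if the wrist force passes 120 N, or if a joint passes its speed limit or range.

## Working session

There is one attempt and no reset: what is moved stays moved. The work goes in short steps, Python scripts to look and compute and a shell command to move; the robot and the scene stay as the last step left them, time stands still between calls to the robot, and variables do not carry over. Pictures are saved under pics/ and viewed, at most 14 in all, crops included, and the job is handed in when it is done.

```bash
mkdir -p pics; ls
python3 - <<'E'
from plant import get_state,capture,hold_point_z
import cv2,pickle
print(hold_point_z,get_state())
for n in("scene","top"):
    c=capture(n);pickle.dump(c,open(f'pics/{n}0.pkl','wb'));cv2.imwrite(f'pics/{n}0.png',c['color']);print(c['mtx'],c['R'],c['t'])
E
```

```text
pics
0.0188 {'time_s': 0.0, 'joints': array([-4.93254383e+01,  2.05895507e+01,  6.32167322e-01, -2.25552217e-02,
       -7.01345069e+01, -1.65093331e+01]), 'qd': array([-0.01008127, -0.04957515,  0.06760092, -0.06823779, -0.11478213,
       -0.0599371 ]), 'joint_torque': array([-1.19537628e-03, -5.82718670e+01,  2.93055439e+01,  6.99739069e+00,
        6.70002846e-03, -2.31056301e-04]), 'tcp_pos': array([ 0.2761299 , -0.61538363,  0.22562409]), 'eef_rot': array([ 1.79905872e+02, -5.78631072e-03, -1.55842448e+02]), 'contact_force': array([-0.30552454, -0.00467386, -0.61498656]), 'moment': array([-0.00355472,  0.01758119, -0.00075807]), 'gripper_force': 0.0, 'gripper_width': 0.08754226945794101}
[[494.2978601    0.         287.55087846]
 [  0.         494.2978601  204.18105395]
 [  0.           0.           1.        ]] [[-0.57764715  0.81610531  0.01720153]
 [ 0.6157005   0.4494409  -0.64723702]
 [-0.53594464 -0.36328363 -0.76209471]] [ 0.2875669  -0.28932317  1.53983244]
[[386.04356864   0.         274.72439665]
 [  0.         386.04356864 211.29702423]
 [  0.           0.           1.        ]] [[ 0.00421464 -0.99981347  0.01884823]
 [-0.99518513 -0.00603934 -0.09782684]
 [ 0.09792242 -0.01834518 -0.99502495]] [-0.00656787  0.48912301  0.89021417]
```

View pics/top0.png

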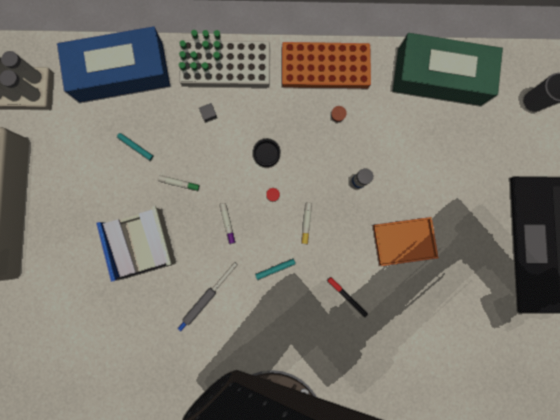

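View pics/scene0.png

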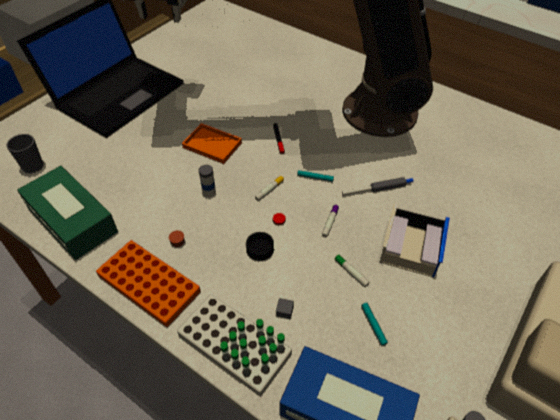

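The overview shows the chute near top pixel (135,243), with its blue wall at left. The yellow tube is at (307,222), purple at (228,223), green at (180,183), the canister at (362,178), the holder at (266,152) and the tray at (405,241).

```bash
cat > h.py <<'E'
import numpy as np,cv2,pickle
def ray(c,uv,z):
    K,R,t=c['mtx'],c['R'],c['t']; o=-R.T@t
    d=R.T@np.linalg.solve(K,np.array([uv[0],uv[1],1.]))
    return o+d*(z-o[2])/d[2]
def proj(c,X):
    p=c['mtx']@(c['R']@np.array(X)+c['t']); return p[:2]/p[2]
E
python3 - <<'E'
from h import *
c=pickle.load(open('pics/top0.pkl','rb'));I=c['color']
a=cv2.resize(I[195:290,85:185],None,fx=5.5,fy=5.5,interpolation=cv2.INTER_CUBIC)[:520]
cv2.imwrite('pics/ch.png',a)
hsv=cv2.cvtColor(I,cv2.COLOR_BGR2HSV)
def blobs(name,m,roi):
    M=np.zeros(m.shape,np.uint8);x0,y0,x1,y1=roi;M[y0:y1,x0:x1]=m[y0:y1,x0:x1]
    n,l,s,ce=cv2.connectedComponentsWithStats(M)
    i=1+np.argmax(s[1:,4]);pts=np.argwhere(l==i)[:,::-1].astype(np.float32)
    r=cv2.minAreaRect(pts);print(name,s[i],ce[i].round(1),np.round(cv2.boxPoints(r),1).tolist());return ce[i],r,pts
H,S,V=cv2.split(hsv)
for n,roi in dict(yel=(295,195,320,250),pur=(215,195,242,250),grn=(152,168,206,196)).items():
    x0,y0,x1,y1=roi
    bg=np.median(I[y0:y1,x0:x1].reshape(-1,3),0)
    cap={'yel':(H>10)&(H<35)&(S>110),'pur':(H>125)&(H<165)&(S>80),'grn':(H>40)&(H<90)&(S>90)}[n]
    diff=np.abs(I.astype(float)-bg).max(2)
    cc,_,_=blobs(n+'cap',cap,roi)
    ce,r,pts=blobs(n+'all',(diff>28)|cap,roi)
    P=ray(c,ce,.0085);C=ray(c,cc,.0085);d=C-P
    b=np.array([ray(c,p,.0085)[:2] for p in cv2.boxPoints(r)])
    print(n,'rect c',ray(c,r[0],.0085).round(4),'cap',C.round(4),'dist',np.linalg.norm(d).round(4),'yaw',np.degrees(np.arctan2(d[1],d[0])).round(1),'sides',np.linalg.norm(b-np.roll(b,1,0),axis=1).round(3))
ce,r,p=blobs('tray',(H<18)&(S>150),(365,205,445,275));print('tray',ray(c,r[0],.02).round(4),[ray(c,q,.02)[:2].round(3).tolist() for q in cv2.boxPoints(r)])
ce,r,p=blobs('holder',(V<70),(245,130,290,175));e=cv2.fitEllipse(cv2.convexHull(p.astype(np.int32)));print('holder',e,ray(c,e[0],.03).round(4),ray(c,e[0],.015).round(4))
ce,r,p=blobs('can',(V<120),(345,160,380,195));print('can',ray(c,ce,.088).round(4))
ce,r,p=blobs('blue',(H>105)&(H<130)&(S>150),(90,210,125,285));print('blue',[ray(c,q,.066)[:2].round(4).tolist() for q in cv2.boxPoints(r)])
b=cv2.resize(I[160:200,340:385],None,fx=8,fy=8,interpolation=cv2.INTER_CUBIC);cv2.imwrite('pics/can.png',b)
E
```

```text
yelcap [302 233   7  11  59] [304.8 237.8] [[301.29998779296875, 242.5], [302.6000061035156, 232.39999389648438], [308.1000061035156, 233.10000610351562], [306.79998779296875, 243.1999969482422]]
yelall [301 214   8  31 120] [304.2 233.7] [[301.0, 214.0], [308.0, 214.0], [308.0, 244.0], [301.0, 244.0]]
yel rect c [ 0.4484 -0.076   0.0085] cap [ 0.4272 -0.0766  0.0085] dist 0.0099 yaw -171.9 sides [0.072 0.017 0.072 0.017]
purcap [228 233   7  10  51] [230.6 237.7] [[226.89999389648438, 233.8000030517578], [231.89999389648438, 232.5], [234.1999969482422, 241.6999969482422], [229.1999969482422, 242.89999389648438]]
purall [226 225  10  20 100] [230.7 236.8] [[223.89999389648438, 226.8000030517578], [231.1999969482422, 224.89999389648438], [235.60000610351562, 242.60000610351562], [228.39999389648438, 244.39999389648438]]
pur rect c [0.4339 0.1028 0.0085] cap [0.4266 0.1006 0.0085] dist 0.0022 yaw 176.3 sides [0.044 0.018 0.044 0.018]
grncap [188 183  11   7  49] [192.9 186.3] [[187.60000610351562, 187.39999389648438], [188.8000030517578, 182.6999969482422], [198.1999969482422, 185.1000
[... 732 characters left out ...]
9.0], [279.0, 166.0], [253.0, 166.0]]
holder ((266.17181396484375, 152.6339569091797), (26.735204696655273, 28.39388656616211), 2.0556817054748535) [0.6292 0.0171 0.03  ] [0.633  0.0171 0.015 ]
can [349 168  25  22 367] [360.4 178.7] [[345.20001220703125, 178.89999389648438], [367.29998779296875, 165.10000610351562], [375.8999938964844, 178.89999389648438], [353.79998779296875, 192.6999969482422]]
can [ 0.5569 -0.1937  0.088 ]
blue [ 98 223  21  57 326] [107.7 253.6] [[93.9000015258789, 224.3000030517578], [100.80000305175781, 222.10000610351562], [118.5, 277.6000061035156], [111.5999984741211, 279.79998779296875]]
blue [[0.4534, 0.4002], [0.4584, 0.3851], [0.3361, 0.3406], [0.3313, 0.3556]]
```

View pics/ch.png

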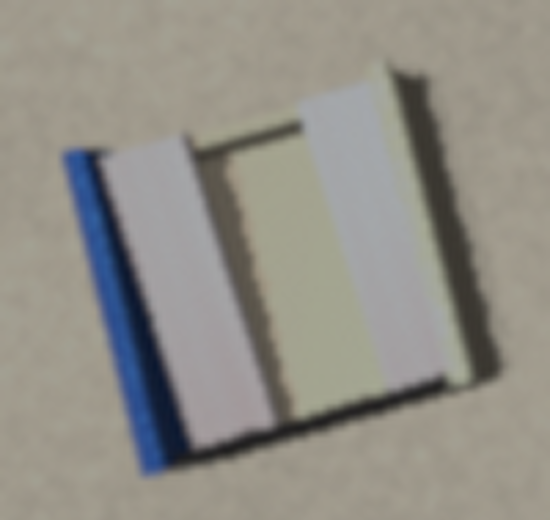

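View pics/can.png

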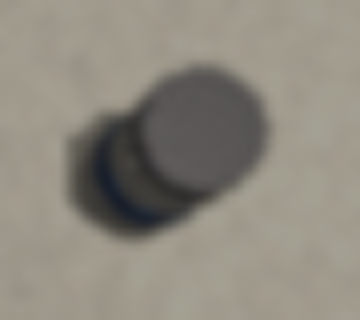

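The chute crop shows the blue wall top running from crop (63–83,152) to (143–165,470). The cream wall's outer edge runs from (390,65) to (470,383), and the black stop is on the bottom (robot) side. The canister lid centre is at full-picture (365.4,176.3).

Run:
```python
from h import *
c=pickle.load(open('pics/top0.pkl','rb'));s=pickle.load(open('pics/scene0.pkl','rb'))
print('cam',(-c['R'].T@c['t']).round(3),'can',ray(c,(365.4-.4,176.3-.4),.088).round(4))
def tube(c,n,roi,cap,dv):
    x0,y0,x1,y1=roi;I=c['color'][y0:y1,x0:x1]
    H,S,V=cv2.split(cv2.cvtColor(I,cv2.COLOR_BGR2HSV))
    cm=(H>cap[0])&(H<cap[1])&(S>cap[2]); v=cv2.GaussianBlur(V,(3,3),0).astype(float)
    m=((v>np.median(v)+dv)|cm).astype(np.uint8);m=cv2.morphologyEx(m,cv2.MORPH_CLOSE,np.ones((3,3)))
    k,l,st,ce=cv2.connectedComponentsWithStats(m);i=1+np.argmax(st[1:,4])
    r=cv2.minAreaRect(np.argwhere(l==i)[:,::-1].astype(np.float32))
    o=np.array([x0,y0]);b=np.array([ray(c,p+o,.0085)[:2] for p in cv2.boxPoints(r)])
    C=ray(c,np.argwhere(cm)[:,::-1].mean(0)+o,.0085)[:2];P=ray(c,np.array(r[0])+o,.0085)[:2]
    e=np.linalg.norm(b-np.roll(b,1,0),axis=1);j=np.argmax(e);d=b[j]-b[j-1];d*=np.sign(d@(C-P))
    print(n,'c',P.round(4),'cap',C.round(4),'capdist',np.linalg.norm(C-P).round(3),'yaw',np.degrees(np.arctan2(d[1],d[0])).round(1),np.degrees(np.arctan2(*(C-P)[::-1])).round(1),'sides',e.round(3)[:2])
Y,P,G=(10,35,110),(125,165,80),(40,90,90)
for dv in(12,20):
  tube(c,'Y',(295,195,320,250),Y,dv);tube(c,'P',(215,195,242,250),P,dv);tube(c,'G',(152,168,206,196),G,dv)
  tube(s,'Ys',(250,170,290,205),Y,dv);tube(s,'Ps',(318,200,344,240),P,dv);tube(s,'Gs',(328,250,374,290),G,dv)
f=lambda x,y,z:ray(c,(x/5.5+85-.5,y/5.5+195-.5),z)[:2]
B=[f(63,153,.066),f(143,473,.066)];W=[f(390,65,.066),f(470,383,.066)]
print('blue',np.round(B,4),'white',np.round(W,4),'len',np.linalg.norm(B[0]-B[1]),np.linalg.norm(W[0]-W[1]),'wid',np.linalg.norm(B[0]-W[0]),np.linalg.norm(B[1]-W[1]))
o=(B[0]+B[1]+W[0]+W[1])/4;dx=B[0]-B[1]+W[0]-W[1];dy=B[0]+B[1]-W[0]-W[1]
print('chute',o.round(4),'yaw',np.degrees(np.arctan2(dx[1],dx[0])),np.degrees(np.arctan2(dy[1],dy[0]))-90)
```

```text
cam [0.4   0.013 0.934] can [ 0.5635 -0.204   0.088 ]
Y c [ 0.4272 -0.0765] cap [ 0.4272 -0.0766] capdist 0.0 yaw -7.4 -81.5 sides [0.013 0.024]
P c [0.4266 0.1009] cap [0.4266 0.1006] capdist 0.0 yaw -165.2 -96.1 sides [0.023 0.012]
G c [0.5503 0.1934] cap [0.5502 0.1934] capdist 0.0 yaw -103.8 178.7 sides [0.023 0.012]
Ys c [ 0.427  -0.0782] cap [ 0.4278 -0.0783] capdist 0.001 yaw -7.9 -1.9 sides [0.021 0.028]
Ps c [0.4251 0.0969] cap [0.425  0.0971] capdist 0.0 yaw 17.9 102.0 sides [0.012 0.023]
Gs c [0.553  0.1893] cap [0.553  0.1891] capdist 0.0 yaw -107.1 -86.2 sides [0.025 0.015]
Y c [ 0.4272 -0.0765] cap [ 0.4272 -0.0766] capdist 0.0 yaw -7.4 -81.5 sides [0.013 0.024]
P c [0.4266 0.1009] cap [0.4266 0.1006] capdist 0.0 yaw -165.2 -96.1 sides [0.023 0.012]
G c [0.5503 0.1934] cap [0.5502 0.1934] capdist 0.0 yaw -103.8 178.7 sides [0.023 0.012]
Ys c [ 0.427  -0.0782] cap [ 0.4278 -0.0783] capdist 0.001 yaw -7.9 -1.9 sides [0.021 0.028]
Ps c [0.4251 0.0969] cap [0.425  0.0971] capdist 0.0 yaw 17.9 102.0 sides [0.012 0.023]
Gs c [0.553  0.1893] cap [0.553  0.1891] capdist 0.0 yaw -107.1 -86.2 sides [0.025 0.015]
blue [[0.4579 0.3959]
 [0.3297 0.3578]] white [[0.4946 0.2651]
 [0.3659 0.2286]] len 0.13372861792753363 0.1338562181345648 wid 0.13586107534855746 0.1341863649589674
chute [0.412  0.3119] yaw 16.18228060780497 15.675036368303736
```

```bash
cat >> h.py <<'E'
def go(x,y,z,yaw,pr=True):
    "shift in tool axes (units of .15 m) from the measured pose, spin in turns (+ = yaw falls)"
    from plant import get_state
    from scipy.spatial.transform import Rotation as Ro
    s=get_state();d=np.array([x,y,z])-s['tcp_pos'];T=Ro.from_euler('xyz',s['eef_rot'],degrees=True)
    R=Ro.from_euler('xyz',[180,0,s['eef_rot'][2]],degrees=True)
    w=(yaw-s['eef_rot'][2]+180)%360-180
    print('t',s['time_s'].round(2) if hasattr(s['time_s'],'round') else s['time_s'],'pos',s['tcp_pos'].round(4),'rot',s['eef_rot'].round(1),'J',s['joints'].round(0),'shift',(R.inv().apply(d)/.15).round(4),'spin',round(-w/360,4),'deg',round(w,1))
E
python3 -c "
from h import *
go(.464,-.0814,.18,-7.4)"
```

```text
t 0.1 pos [ 0.2761 -0.6154  0.2257] rot [ 179.9   -0.  -155.8] J [-49.  21.   1.  -0. -70. -17.] shift [-2.6     2.7357  0.3047] spin -0.4123 deg 148.4
```

```bash
python3 -m inch '-0.236 0.249 0 0 0.5;-0.236 0.249 0 0 0.5;-0.236 0.249 0 0 0.5;-0.236 0.249 0 0 0.5;-0.236 0.249 0 0 0.5;-0.236 0.249 0 0 0.5;-0.236 0.249 0 0 0.5;-0.236 0.249 0 0 0.5' 15
python3 -m inch '-0.236 0.249 0 0 0.5;-0.236 0.249 0 0 0.5;-0.236 0.249 0 0 0.5;0 0 0 -0.028 0.5;0 0 0 -0.028 0.5;0 0 0 -0.028 0.5;0 0 0 -0.028 0.5;0 0 0 -0.028 0.5'
python3 -m inch '0 0 0 -0.028 0.5;0 0 0 -0.028 0.5;0 0 0 -0.028 0.5;0 0 0 -0.028 0.5;0 0 0 -0.028 0.5;0 0 0 -0.028 0.5;0 0 0 -0.028 0.5;0 0 0 -0.028 0.5'
python3 - <<'E'
from h import *
from plant import capture
go(.464,-.0814,.18,-7.4)
c=capture('wrist');pickle.dump(c,open('pics/w1.pkl','wb'));cv2.imwrite('pics/w1.png',c['color'])
print(proj(c,[.464,-.0814,.0085]),proj(c,[.4273,-.0766,.0085]))
E
```

```text
time_s: 1.1
tcp_pos: [0.4125, -0.2256, 0.2265]
eef_rot: [180.0, 0.0, -155.8]
contact_force: [1.7, -0.0, 0.7]
gripper_width: 0.0438
gripper_force: 0.0
time_s: 2.1
tcp_pos: [0.4631, -0.0815, 0.2263]
eef_rot: [180.0, -0.0, -105.1]
contact_force: [0.2, 0.3, -0.6]
gripper_width: 0.0442
gripper_force: 0.0
time_s: 3.1
tcp_pos: [0.4631, -0.0816, 0.2263]
eef_rot: [180.0, 0.0, -24.5]
contact_force: [0.1, 0.3, -0.1]
gripper_width: 0.0438
gripper_force: 0.0
t 3.1 pos [ 0.4631 -0.0816  0.2263] rot [180.    0.  -24.5] J [ 14.   1. -24.  -0. -65.  51.] shift [ 0.005  -0.0035  0.3086] spin -0.0474 deg 17.1
[282.57860786 183.01558392] [290.80154795 209.54815962]
```

View pics/w1.png

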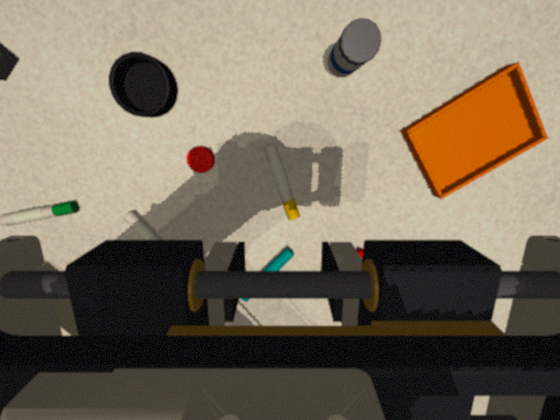

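The picture confirms the yellow tube running from (270,147) to its cap end at (294,217), under the predicted point. The tray corners are at (517,66), (545,137), (440,197) and (404,131). The holder rim is near (143,84) and the canister lid near (359,39).

```bash
python3 -m inch '0 0 0.2 -0.028 0.5;0 0 0.2 -0.0194 0.5;0 0 0.2 0 0.5;0 0 0.2 0 0.5;0 0 0.1 0 0.5;0 0 0 0 0.5;0 0 0 0 0.5;0 0 0 0 0.5'
python3 - <<'E'
from h import *
c=pickle.load(open('pics/w1.pkl','rb'))
a=ray(c,(270,147),.0085);b=ray(c,(294,217),.0085);d=b-a;print('Y',((a+b)/2).round(4),np.linalg.norm(d),np.degrees(np.arctan2(d[1],d[0])))
q=[ray(c,p,.02)[:2] for p in((517,66),(545,137),(440,197),(404,131))];print('tray',np.round(q,4).tolist(),np.mean(q,0).round(4),[np.degrees(np.arctan2(*(q[i]-q[i-1])[::-1])).round(1) for i in range(4)],[np.linalg.norm(q[i]-q[i-1]).round(4) for i in range(4)])
print('hold',ray(c,(143,84),.03).round(4),'can',ray(c,(359,39),.088).round(4))
print(ray(c,(66,208),.0085).round(4))
go(.464,-.0814,.0025,-7.4)
E
```

```text
time_s: 4.15
tcp_pos: [0.464, -0.0815, 0.0924]
eef_rot: [-180.0, -0.1, -7.8]
contact_force: [0.5, 0.3, -0.1]
gripper_width: 0.044
gripper_force: 0.0
Y [ 0.464  -0.0811  0.0085] 0.09605855230312439 174.22401059647893
tray [[0.4785, -0.3766], [0.3873, -0.3901], [0.3678, -0.2555], [0.4634, -0.2393]] [ 0.4242 -0.3154] [np.float64(-83.7), np.float64(-171.6), np.float64(98.3), np.float64(9.6)] [np.float64(0.1381), np.float64(0.0921), np.float64(0.1361), np.float64(0.097)]
hold [0.633  0.0116 0.03  ] can [ 0.5682 -0.2038  0.088 ]
[0.5514 0.1916 0.0085]
t 4.15 pos [ 0.464  -0.0815  0.0924] rot [-1.8e+02 -1.0e-01 -7.8e+00] J [ 14.   9. -35.   0. -46.  68.] shift [ 2.000e-04 -5.000e-04  5.993e-01] spin -0.001 deg 0.4
```

```bash
python3 -m inch '0 0 0.2 0 0.5;0 0 0.2 0 0.5;0 0 0.14 0 0.5;0 0 0.05 0 0.5;0 0 0 0 0.5;0 0 0 0 0;0 0 0 0 0;0 0 0 0 0' 15
python3 -m inch '0 0 0 0 0;0 0 0 0 0;0 0 -0.1 0 0;0 0 -0.3 0 0;0 0 -0.3 0 0;0 0 -0.3 0 0;0 0 0 0 0;0 0 0 0 0' 15
python3 - <<'E'
from h import *
go(.403,.3125,.16,-74)
E
```

```text
time_s: 5.15
tcp_pos: [0.4637, -0.0815, 0.0036]
eef_rot: [-180.0, -0.1, -7.7]
contact_force: [0.4, -0.3, 0.8]
gripper_width: 0.0193
gripper_force: 0.0
time_s: 6.15
tcp_pos: [0.4628, -0.0815, 0.1525]
eef_rot: [-180.0, 0.0, -7.7]
contact_force: [0.3, 0.1, -0.5]
gripper_width: 0.0162
gripper_force: 14.9
t 6.15 pos [ 0.4628 -0.0815  0.1525] rot [-180.     0.    -7.7] J [ 14.   5. -30.  -0. -55.  68.] shift [-0.7493 -2.5492 -0.0498] spin 0.184 deg -66.3
```

```bash
python3 -m inch '-0.094 -0.319 0 0 0;-0.094 -0.319 0 0 0;-0.094 -0.319 0 0 0;-0.094 -0.319 0 0 0;-0.094 -0.319 0 0 0;-0.094 -0.319 0 0 0;-0.094 -0.319 0 0 0;-0.092 -0.316 0 0 0'
python3 -m inch '0 0 0 0.0263 0;0 0 0 0.0263 0;0 0 0 0.0263 0;0 0 0 0.0263 0;0 0 0 0.0263 0;0 0 0 0.0263 0;0 0 0 0.0262 0;0 0 0 0 0'
python3 - <<'E'
from h import *
from plant import capture
go(.403,.3125,.044,-74)
c=capture('wrist');pickle.dump(c,open('pics/w2.pkl','wb'));cv2.imwrite('pics/w2.png',c['color'])
E
```

```text
time_s: 7.15
tcp_pos: [0.4022, 0.3133, 0.1513]
eef_rot: [179.8, 0.1, -7.7]
contact_force: [0.3, 0.2, 0.3]
gripper_width: 0.0165
gripper_force: 14.9
time_s: 8.15
tcp_pos: [0.4028, 0.3117, 0.1514]
eef_rot: [179.9, -0.1, -73.9]
contact_force: [-0.4, 0.1, -0.6]
gripper_width: 0.0166
gripper_force: 14.9
t 8.15 pos [0.4028 0.3117 0.1514] rot [ 1.799e+02 -1.000e-01 -7.390e+01] J [ 60.   9. -26.  -0. -55. -44.] shift [-0.0049 -0.0029  0.7161] spin 0.0002 deg -0.1
```

View pics/w2.png

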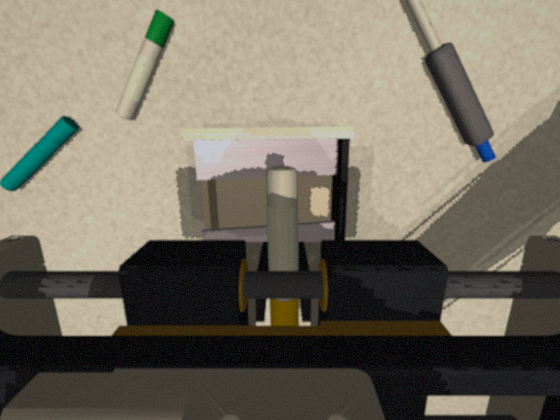

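The yellow tube is held by its middle with the white end toward the cream wall, which is at picture rows 128–138, columns 184–352. The stop is the dark strip at columns 334–349, and the green tube runs from (126,117) to its cap end at (163,12).

Run:
```python
from h import *
c=pickle.load(open('pics/w2.pkl','rb'))
q=[ray(c,p,.066)[:2] for p in((185,129),(352,128),(351,138),(185,139))];print(np.round(q,4).tolist())
hi=(q[0]+q[3])/2;lo=(q[1]+q[2])/2;d=hi-lo;u=d/np.linalg.norm(d);n=np.array([-u[1],u[0]])
print('len',np.linalg.norm(d),'yaw',np.degrees(np.arctan2(u[1],u[0])),'chute c',((hi+lo)/2+n*.0615).round(4), 'stop inner',ray(c,(334,140),.052).round(4))
a=ray(c,(126,117),.0085);b=ray(c,(163,12),.0085);d=b-a;print('G',((a+b)/2).round(4),np.linalg.norm(d),np.degrees(np.arctan2(d[1],d[0])))
```

```text
[[0.4959, 0.2659], [0.3691, 0.2285], [0.3673, 0.236], [0.4944, 0.2735]]
len 0.13235906748189194 yaw 16.448288921314223 chute c [0.4142 0.31  ] stop inner [0.3773 0.2412 0.052 ]
G [0.5606 0.2274 0.0085] 0.09992921103853229 -100.95909495283946
```

```bash
python3 -m inch '0 0 0.2 0 0;0 0 0.2 0 0;0 0 0.2 0 0;0 0 0.11 0 0;0 0 0 0 0;0 0 0 0 0;0 0 0 0 0.3;0 0 0 0 0.3'
python3 -m inch '0 0 0 0 0.3;0 0 0 0 0.3;0 0 -0.1 0 0.3;0 0 -0.2 0 0.3;0 0 -0.2 0 0.3;0 0 -0.2 0 0.3;0 0 0 0 0.3;0 0 0 0 0.3'
python3 - <<'E'
from h import *
from plant import capture
go(.4624,.1101,.16,14.8-180)
c=capture('wrist');pickle.dump(c,open('pics/w3.pkl','wb'));cv2.imwrite('pics/w3.png',c['color'])
E
```

```text
time_s: 9.2
tcp_pos: [0.4036, 0.3128, 0.0473]
eef_rot: [-179.9, 0.1, -73.9]
contact_force: [0.3, 1.1, 0.4]
gripper_width: 0.0254
gripper_force: 0.0
time_s: 10.2
tcp_pos: [0.4032, 0.3123, 0.152]
eef_rot: [-180.0, 0.0, -74.0]
contact_force: [-0.3, -0.9, -0.9]
gripper_width: 0.0264
gripper_force: 0.0
t 10.2 pos [0.4032 0.3123 0.152 ] rot [-180.    0.  -74.] J [ 60.   9. -26.  -0. -55. -44.] shift [ 1.4047 -0.0074 -0.0536] spin 0.2534 deg -91.2
```

View pics/w3.png

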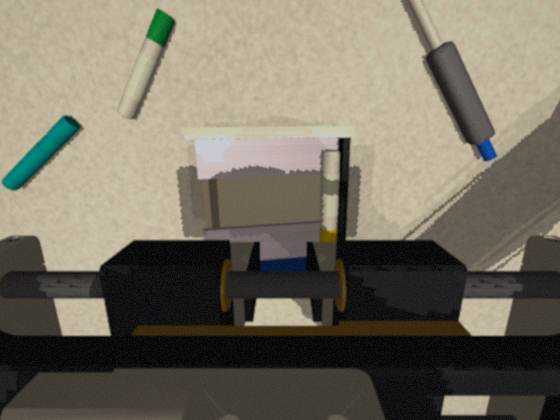

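The yellow tube lies straight against the stop (column ~330) with its cap on the blue side. Next is the purple tube.

```bash
python3 -m inch '0.28 -0.0015 0 0 0.5;0.28 -0.0015 0 0 0.5;0.28 -0.0015 0 0 0.5;0.28 -0.0015 0 0 0.5;0.285 -0.0015 0 0 0.5;0 0 0 -0.0274 0.5;0 0 0 -0.0274 0.5;0 0 0 -0.0274 0.5'
python3 -m inch '0 0 0 -0.0274 0.5;0 0 0 -0.0274 0.5;0 0 0 -0.0274 0.5;0 0 0 -0.0274 0.5;0 0 0 -0.0274 0.5;0 0 0 -0.0274 0.5;0 0 0 0 0.5;0 0 0 0 0.5'
python3 - <<'E'
from h import *
from plant import capture
go(.4624,.1101,.0035,14.8)
c=capture('wrist');pickle.dump(c,open('pics/w4.pkl','wb'));cv2.imwrite('pics/w4.png',c['color']);print(proj(c,[.4624,.1101,.0085]))
E
```

```text
time_s: 11.25
tcp_pos: [0.4622, 0.1096, 0.1507]
eef_rot: [179.9, 0.0, -44.1]
contact_force: [-0.1, -0.2, 0.3]
gripper_width: 0.044
gripper_force: 0.0
time_s: 12.25
tcp_pos: [0.4624, 0.11, 0.1511]
eef_rot: [180.0, 0.1, 14.6]
contact_force: [-0.4, -1.1, -0.8]
gripper_width: 0.0441
gripper_force: 0.0
t 12.25 pos [0.4624 0.11   0.1511] rot [1.80e+02 1.00e-01 1.46e+01] J [ 37.   5. -30.  -0. -55.  67.] shift [ 3.000e-04 -3.000e-04  9.843e-01] spin -0.0006 deg 0.2
[283.29010487 197.58944964]
```

View pics/w4.png

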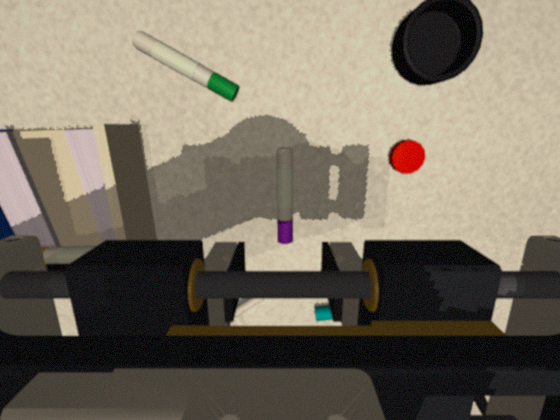

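The purple tube runs from (285,148) to (285,243), centred between the fingers and aligned with them.

```bash
python3 -m inch '0 0 0.25 0 0.5;0 0 0.25 0 0.5;0 0 0.25 0 0.5;0 0 0.18 0 0.5;0 0 0.05 0 0.5;0 0 0 0 0.5;0 0 0 0 0;0 0 0 0 0' 15
python3 -m inch '0 0 0 0 0;0 0 0 0 0;0 0 0 0 0;0 0 -0.1 0 0;0 0 -0.3 0 0;0 0 -0.3 0 0;0 0 -0.3 0 0;0 0 0 0 0' 15
python3 - <<'E'
from h import *
go(.412,.312,.16,-74)
E
```

```text
time_s: 13.3
tcp_pos: [0.4632, 0.1106, 0.0056]
eef_rot: [-180.0, -0.1, 14.8]
contact_force: [0.0, 0.2, 1.0]
gripper_width: 0.0291
gripper_force: 0.0
time_s: 14.3
tcp_pos: [0.4645, 0.1113, 0.1581]
eef_rot: [-179.9, -0.4, 14.8]
contact_force: [0.3, 0.5, -0.8]
gripper_width: 0.0163
gripper_force: 15.0
t 14.3 pos [0.4645 0.1113 0.1581] rot [-179.9   -0.4   14.8] J [ 37.   5. -29.   0. -55.  68.] shift [ 0.004  -1.3827 -0.013 ] spin 0.2468 deg -88.8
```

```bash
python3 -m inch '0 -0.2766 0 0 0;0 -0.2766 0 0 0;0 -0.2766 0 0 0;0 -0.2766 0 0 0;0 -0.2766 0 0 0;0 0 0 0.0274 0;0 0 0 0.0274 0;0 0 0 0.0274 0'
python3 -m inch '0 0 0 0.0274 0;0 0 0 0.0274 0;0 0 0 0.0274 0;0 0 0 0.0274 0;0 0 0 0.0274 0;0 0 0 0.0274 0;0 0 0 0 0;0 0 0 0 0'
python3 - <<'E'
from h import *
go(.412,.312,.047,-74)
E
```

```text
time_s: 15.3
tcp_pos: [0.4089, 0.3104, 0.1532]
eef_rot: [179.9, 0.1, -15.1]
contact_force: [0.4, -0.8, 0.5]
gripper_width: 0.0165
gripper_force: 15.0
time_s: 16.3
tcp_pos: [0.4094, 0.3105, 0.1539]
eef_rot: [180.0, -0.0, -73.8]
contact_force: [1.2, -0.1, 0.2]
gripper_width: 0.0165
gripper_force: 15.0
t 16.3 pos [0.4094 0.3105 0.1539] rot [180.   -0.  -73.8] J [ 59.   9. -25.  -0. -56. -43.] shift [-0.0047 -0.0196  0.713 ] spin 0.0007 deg -0.2
```

```bash
python3 -m inch '0 -0.02 0.2 0 0;0 0 0.2 0 0;0 0 0.2 0 0;0 0 0.11 0 0;0 0 0 0 0;0 0 0 0 0;0 0 0 0 0.3;0 0 0 0 0.3'
python3 -m inch '0 0 0 0 0.3;0 0 0 0 0.3;0 0 -0.1 0 0.3;0 0 -0.2 0 0.3;0 0 -0.2 0 0.3;0 0 -0.2 0 0.3;0 0 0 0 0.3;0 0 0 0 0.3'
python3 - <<'E'
from h import *
from plant import capture
go(.5598,.2283,.16,-102.5)
c=capture('wrist');pickle.dump(c,open('pics/w5.pkl','wb'));cv2.imwrite('pics/w5.png',c['color'])
E
```

```text
time_s: 17.3
tcp_pos: [0.4127, 0.3119, 0.0487]
eef_rot: [-179.9, 0.0, -73.9]
contact_force: [0.2, -0.2, 0.0]
gripper_width: 0.026
gripper_force: 0.0
time_s: 18.3
tcp_pos: [0.4123, 0.3115, 0.1535]
eef_rot: [-180.0, 0.0, -74.0]
contact_force: [-1.0, -0.3, 0.3]
gripper_width: 0.0258
gripper_force: 0.0
t 18.3 pos [0.4123 0.3115 0.1535] rot [-180.    0.  -74.] J [ 59.   9. -25.  -0. -56. -43.] shift [ 0.8043 -0.7919 -0.0437] spin 0.0792 deg -28.5
```

View pics/w5.png

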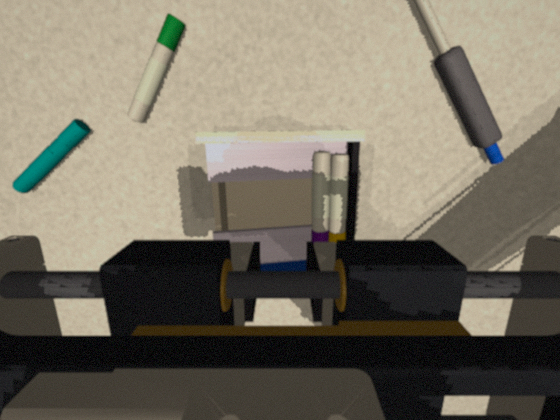

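Both tubes lie in the chute, yellow at the stop (column 338) and purple directly behind it (column 320), with both caps on the blue side. Next is the green tube.

```bash
python3 -m inch '0.161 -0.158 0 0 0.5;0.161 -0.158 0 0 0.5;0.161 -0.158 0 0 0.5;0.161 -0.158 0 0 0.5;0.161 -0.158 0 0 0.5;0 0 0 0.0264 0.5;0 0 0 0.0264 0.5;0 0 0 0.0264 0.5'
python3 -m inch '0 0 0.2 0 0.5;0 0 0.2 0 0.5;0 0 0.1 0 0.5;0 0 0 0 0.5;0 0 0 0 0.5;0 0 0 0 0.5;0 0 0 0 0.5;0 0 0 0 0.5'
python3 - <<'E'
from h import *
c=pickle.load(open('pics/w5.pkl','rb'))
a=ray(c,(137,117),.0085);b=ray(c,(176,17),.0085);d=b-a;print('G',((a+b)/2).round(4),np.linalg.norm(d),np.degrees(np.arctan2(d[1],d[0])))
go(.5598,.2283,.0035,-102.5)
E
```

```text
time_s: 19.35
tcp_pos: [0.5593, 0.2277, 0.1518]
eef_rot: [179.9, -0.1, -102.8]
contact_force: [-0.3, 0.4, 0.2]
gripper_width: 0.0438
gripper_force: 0.0
time_s: 20.35
tcp_pos: [0.5598, 0.2284, 0.0785]
eef_rot: [-180.0, 0.0, -102.5]
contact_force: [0.2, -0.3, 0.4]
gripper_width: 0.0438
gripper_force: 0.0
G [0.5602 0.2262 0.0085] 0.09739834470832874 -102.42187653758144
t 20.35 pos [0.5598 0.2284 0.0785] rot [-180.     0.  -102.5] J [ 41.  22. -19.   0. -49. -53.] shift [5.000e-04 2.000e-04 5.002e-01] spin 0.0001 deg -0.0
```

```bash
python3 -m inch '0 0 0.2 0 0.5;0 0 0.2 0 0.5;0 0 0.09 0 0.5;0 0 0 0 0.5;0 0 0 0 0;0 0 0 0 0;0 0 0 0 0;0 0 0 0 0' 15
python3 -m inch '0 0 0 0 0;0 0 -0.1 0 0;0 0 -0.3 0 0;0 0 -0.3 0 0;0 0 -0.3 0 0;0 0 0 0.028 0;0 0 0 0 0;0 0 0 0 0' 15
python3 - <<'E'
from h import *
go(.423,-.315,.16,-82.5)
E
```

```text
time_s: 21.35
tcp_pos: [0.56, 0.2285, 0.0052]
eef_rot: [-180.0, 0.0, -102.5]
contact_force: [-0.7, 0.5, 3.3]
gripper_width: 0.0165
gripper_force: 15.0
time_s: 22.35
tcp_pos: [0.5593, 0.228, 0.1542]
eef_rot: [180.0, -0.1, -112.4]
contact_force: [-0.2, 0.2, -0.3]
gripper_width: 0.0164
gripper_force: 15.0
t 22.35 pos [0.5593 0.228  0.1542] rot [ 1.800e+02 -1.000e-01 -1.124e+02] J [ 41.  17. -14.  -0. -59. -63.] shift [ 3.6933 -0.5366 -0.0387] spin -0.0829 deg 29.9
```

```bash
python3 -m inch '0.308 -0.0447 0 0 0;0.308 -0.0447 0 0 0;0.308 -0.0447 0 0 0;0.308 -0.0447 0 0 0;0.308 -0.0447 0 0 0;0.308 -0.0447 0 0 0;0.308 -0.0447 0 0 0;0.308 -0.0447 0 0 0'
python3 -m inch '0.308 -0.0447 0 0 0;0.308 -0.0447 0 0 0;0.308 -0.0447 0 0 0;0.308 -0.0447 0 0 0;0 0 0 -0.0276 0;0 0 0 -0.0276 0;0 0 0 -0.0276 0;0 0 0 0 0'
python3 - <<'E'
from h import *
from plant import capture
go(.423,-.315,.012,-82.5)
c=capture('wrist');pickle.dump(c,open('pics/w6.pkl','wb'));cv2.imwrite('pics/w6.png',c['color'])
E
```

```text
time_s: 23.35
tcp_pos: [0.4665, -0.135, 0.1541]
eef_rot: [179.9, -0.0, -112.4]
contact_force: [1.1, -0.2, -0.7]
gripper_width: 0.0162
gripper_force: 15.0
time_s: 24.35
tcp_pos: [0.4209, -0.3145, 0.154]
eef_rot: [179.9, 0.0, -82.7]
contact_force: [0.2, 0.6, -0.1]
gripper_width: 0.0163
gripper_force: 15.0
t 24.35 pos [ 0.4209 -0.3145  0.154 ] rot [179.9   0.  -82.7] J [-15.  10. -24.  -0. -56.  23.] shift [ 0.0048 -0.0133  0.9464] spin -0.0006 deg 0.2
```

View pics/w6.png

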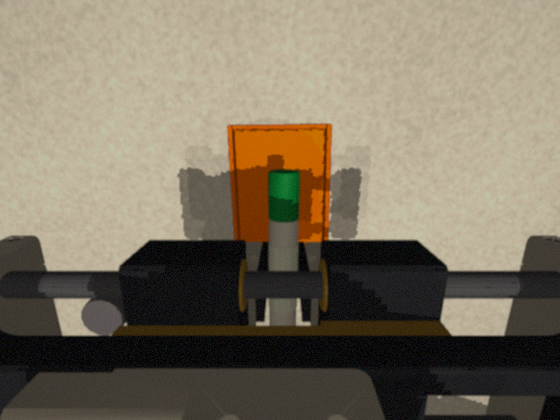

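The held green tube is in line with the tray (columns 230–330) and centred in it.

```bash
python3 -m inch '0.005 -0.013 0.25 0 0;0 0 0.25 0 0;0 0 0.25 0 0;0 0 0.15 0 0;0 0 0.05 0 0;0 0 0 0 0;0 0 0 0 0;0 0 0 0 0.26'
python3 -m inch '0 0 0 0 0.26;0 0 0 0 0.26;0 0 0 0 0.26;0 0 -0.1 0 0.26;0 0 -0.3 0 0.26;0 0 -0.3 0 0.26;0 0 -0.3 0 0.7;0 0 0 0 0.7'
python3 - <<'E'
from h import *
from plant import capture
go(.566,-.204,.2,-90)
c=capture('scene');pickle.dump(c,open('pics/s2.pkl','wb'))
cv2.imwrite('pics/s2.png',cv2.resize(c['color'][110:290,160:460],None,fx=2.5,fy=2.5))
E
```

```text
time_s: 25.4
tcp_pos: [0.424, -0.3153, 0.013]
eef_rot: [-179.9, -0.0, -82.8]
contact_force: [-0.3, 0.3, -0.7]
gripper_width: 0.0206
gripper_force: 0.0
time_s: 26.4
tcp_pos: [0.4256, -0.3161, 0.1671]
eef_rot: [-179.6, -0.2, -82.7]
contact_force: [0.3, -0.1, 0.6]
gripper_width: 0.0376
gripper_force: 0.0
t 26.4 pos [ 0.4256 -0.3161  0.1671] rot [-179.6   -0.2  -82.7] J [-15.   9. -23.   0. -57.  23.] shift [-0.6225 -1.0231 -0.2194] spin 0.0202 deg -7.3
```

View pics/s2.png

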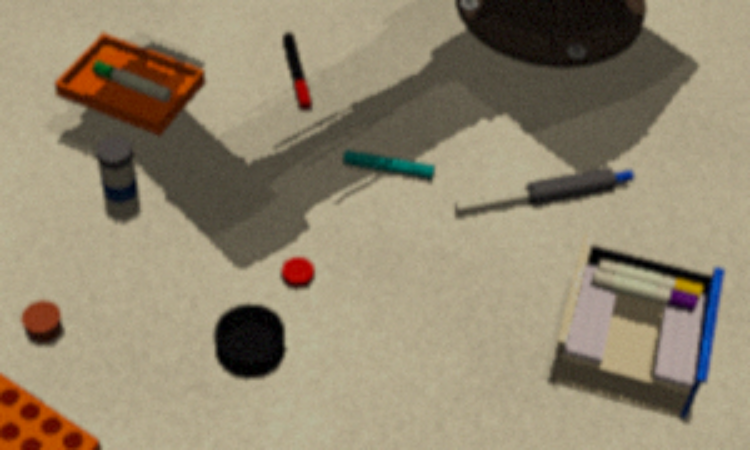

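The green tube lies flat in the tray, the two chute tubes are in place, and the canister stands with its lid at crop (117,150).

```bash
python3 -m inch '-0.104 -0.17 0 0 0.75;-0.104 -0.17 0 0 0.75;-0.104 -0.17 0 0 0.75;-0.104 -0.17 0 0 0.75;-0.104 -0.17 0 0 0.75;-0.103 -0.173 0 0 0.75;0 0 0 0 0.75;0 0 0 0 0.75'
python3 - <<'E'
from h import *
from plant import capture
t=pickle.load(open('pics/top0.pkl','rb'));s=pickle.load(open('pics/scene0.pkl','rb'))
P=[c['mtx']@np.c_[c['R'],c['t']] for c in(t,s)]
X=cv2.triangulatePoints(P[0],P[1],np.array([365.,175.9]),np.array([206.8,169.8]));print('lid',(X[:3]/X[3]).ravel().round(4))
go(.566,-.204,.06,-82.7)
c=capture('wrist');cv2.imwrite('pics/w7.png',c['color'])
E
```

```text
time_s: 27.45
tcp_pos: [0.5637, -0.2027, 0.1616]
eef_rot: [179.9, 0.0, -82.7]
contact_force: [-1.1, -0.3, -0.4]
gripper_width: 0.0654
gripper_force: 0.0
lid [ 0.5644 -0.2051  0.0818]
t 27.45 pos [ 0.5637 -0.2027  0.1616] rot [179.9   0.  -82.7] J [ -1.  16. -14.  -0. -59.   8.] shift [ 0.0105 -0.014   0.6776] spin -0.0001 deg 0.0
```

View pics/w7.png

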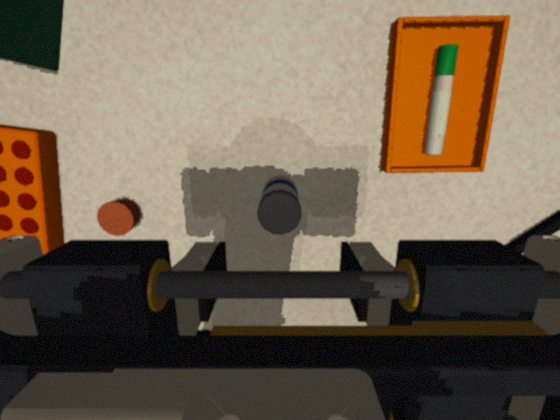

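The lid is centred between the fingers (280,212), and the green tube is seen lying flat in the tray. I'm descending and gripping.

```bash
python3 -m inch '0.01 -0.012 0.2 0 0.75;0 0 0.2 0 0.75;0 0 0.2 0 0.75;0 0 0.13 0 0.75;0 0 0.04 0 0.75;0 0 0 0 0.75;0 0 0 0 0;0 0 0 0 0' 20
python3 -m inch '0 0 0 0 0;0 0 0 0 0;0 0 0 0 0;0 0 -0.1 0 0;0 0 -0.2 0 0;0 0 -0.3 0 0;0 0 0 0 0;0 0 0 0 0' 20
python3 - <<'E'
from h import *
from plant import capture
go(.633,.0145,.14,-82.7)
t=pickle.load(open('pics/top0.pkl','rb'))
for n in('scene','top'):
  c=capture(n);pickle.dump(c,open(f'pics/{n}h.pkl','wb'))
  I=c['color'];x0,y0,x1,y1=(240,225,282,265) if n=='scene' else (248,132,286,172)
  m=(cv2.cvtColor(I,cv2.COLOR_BGR2HSV)[y0:y1,x0:x1,2]<75).astype(np.uint8)
  k,l,s,ce=cv2.connectedComponentsWithStats(m);i=1+np.argmax(s[1:,4])
  bc=np.array([x0+s[i,0]+s[i,2]/2-.5,y0+s[i,1]+s[i,3]/2-.5]);print(n,s[i],bc,ray(c,bc,.015).round(4))
  for X in((.633,.0145),(.629,.0171),(.635,.012)):
    p=np.array([proj(c,[X[0]+.034*np.cos(a),X[1]+.034*np.sin(a),z]) for a in np.linspace(0,6.28,40) for z in(0,.03)])
    print(X,((p.min(0)+p.max(0))/2).round(1),(p.max(0)-p.min(0)).round(1))
E
```

```text
time_s: 28.5
tcp_pos: [0.5663, -0.2044, 0.0475]
eef_rot: [-179.9, -0.0, -82.8]
contact_force: [-0.6, 0.4, -0.3]
gripper_width: 0.0507
gripper_force: 0.0
time_s: 29.5
tcp_pos: [0.5655, -0.2042, 0.137]
eef_rot: [-180.0, 0.0, -82.8]
contact_force: [-0.2, -1.1, -1.0]
gripper_width: 0.0364
gripper_force: 20.0
t 29.5 pos [ 0.5655 -0.2042  0.137 ] rot [-180.     0.   -82.8] J [ -1.  18. -16.  -0. -56.   9.] shift [-1.3895 -0.6299 -0.0198] spin -0.0002 deg 0.1
scene [  6   6  28  30 708] [259.5 245.5] [0.6354 0.0148 0.015 ]
(0.633, 0.0145) [259.9 244.9] [28.7 30.5]
(0.629, 0.0171) [261.7 244.3] [28.6 30.4]
(0.635, 0.012) [258.5 245. ] [28.7 30.5]
top [  0   0   7  40 196] [251.  151.5] [0.6355 0.054  0.015 ]
(0.633, 0.0145) [267.2 152.4] [28.5 30.5]
(0.629, 0.0171) [266.1 154. ] [28.5 30.5]
(0.635, 0.012) [268.3 151.6] [28.4 30.5]
```

```bash
python3 -m inch '-0.2325 -0.1062 0 0 0;-0.2325 -0.1062 0 0 0;-0.2325 -0.1062 0 0 0;-0.2325 -0.1062 0 0 0;-0.2325 -0.1062 0 0 0;-0.2325 -0.1062 0 0 0;0 0 0 0 0;0 0 0 0 0'
python3 - <<'E'
from h import *
from plant import capture
go(.634,.0155,.053,-82.7)
c=capture('scene');cv2.imwrite('pics/s3.png',cv2.resize(c['color'][130:280,180:380],None,fx=3.8,fy=3.8))
E
```

```text
time_s: 30.6
tcp_pos: [0.6335, 0.0152, 0.1355]
eef_rot: [179.9, -0.0, -82.7]
contact_force: [-0.2, 0.0, -0.5]
gripper_width: 0.0362
gripper_force: 20.0
t 30.6 pos [0.6335 0.0152 0.1355] rot [179.9  -0.  -82.7] J [ 19.  21. -12.  -0. -58. -12.] shift [-0.0016 -0.0038  0.55  ] spin -0.0001 deg 0.0
```

View pics/s3.png

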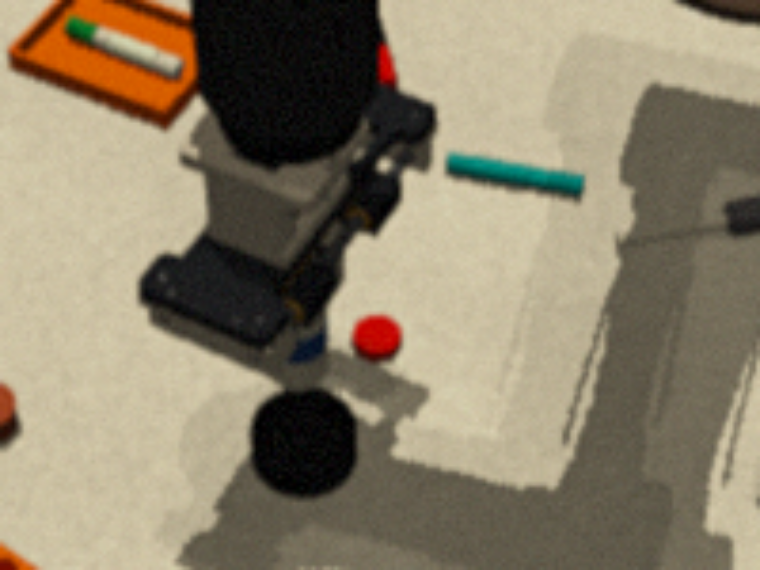

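The canister (crop column 305) hangs upright over the holder (305,442). I'm lowering it.

```bash
python3 -m inch '0 0 0.15 0 0;0 0 0.15 0 0;0 0 0.1 0 0;0 0 0.06 0 0;0 0 0.04 0 0;0 0 0.02 0 0;0 0 0 0 0;0 0 0 0 0'
python3 -m inch '0 0 0.01 0 0;0 0 0.01 0 0;0 0 0 0 0;0 0 0 0 0;0 0 0 0 0;0 0 0 0 0;0 0 0 0 0;0 0 0 0 0'
```

```text
time_s: 31.65
tcp_pos: [0.6345, 0.0155, 0.059]
eef_rot: [-180.0, 0.0, -82.7]
contact_force: [-0.3, 0.8, -0.7]
gripper_width: 0.0367
gripper_force: 20.0
time_s: 32.65
tcp_pos: [0.6342, 0.0153, 0.0556]
eef_rot: [180.0, -0.0, -82.8]
contact_force: [0.5, 0.4, -1.1]
gripper_width: 0.0361
gripper_force: 20.0
```

```bash
python3 -m inch '0 0 0.01 0 0;0 0 0 0 0;0 0 0 0 0;0 0 0 0 0;0 0 0 0 0;0 0 0 0 0;0 0 0 0 0;0 0 0 0 0'
python3 -m inch '0 0 0.007 0 0;0 0 0 0 0;0 0 0 0 0;0 0 0 0 0;0 0 0 0 0;0 0 0 0 0;0 0 0 0 0;0 0 0 0 0'
```

```text
time_s: 33.65
tcp_pos: [0.6342, 0.0154, 0.0541]
eef_rot: [180.0, 0.0, -82.8]
contact_force: [-0.5, 0.2, -1.3]
gripper_width: 0.0366
gripper_force: 20.0
time_s: 34.65
tcp_pos: [0.6342, 0.0154, 0.053]
eef_rot: [-180.0, 0.0, -82.8]
contact_force: [0.2, 0.4, -0.7]
gripper_width: 0.0364
gripper_force: 20.0
```

```bash
for i in 1 2; do python3 -m inch '0 0 0.007 0 0;0 0 0 0 0;0 0 0 0 0;0 0 0 0 0;0 0 0 0 0;0 0 0 0 0;0 0 0 0 0;0 0 0 0 0' | grep -E 'tcp|contact'; done
```

```text
tcp_pos: [0.6344, 0.0152, 0.0528]
contact_force: [-1.2, -0.9, 5.7]
tcp_pos: [0.6351, 0.0153, 0.0526]
contact_force: [-2.1, 0.4, 9.3]
```

Contact with the floor is felt (9 N), so I'm releasing, lifting clear and checking.

```bash
python3 -m inch '0 0 -0.006 0 0;0 0 0 0 0;0 0 0 0 0.65;0 0 0 0 0.65;0 0 0 0 0.65;0 0 0 0 0.65;0 0 -0.05 0 0.65;0 0 -0.15 0 0.65'
python3 -m inch '0 0 -0.2 0 0.65;0 0 -0.2 0 0.65;0 0 -0.2 0 0.65;0.3 0 0 0 0.65;0.3 0 0 0 0.65;0.3 0 0 0 0.65;0 0 0 0 0.65;0 0 0 0 0.65'
python3 - <<'E'
from plant import capture
import cv2
c=capture('scene');cv2.imwrite('pics/s4.png',cv2.resize(c['color'][110:290,160:460],None,fx=2.6,fy=2.6))
E
```

```text
time_s: 37.65
tcp_pos: [0.6333, 0.0151, 0.0813]
eef_rot: [179.9, -0.0, -82.8]
contact_force: [0.6, -0.2, 0.1]
gripper_width: 0.057
gripper_force: 0.0
time_s: 38.65
tcp_pos: [0.6511, -0.1187, 0.1721]
eef_rot: [-180.0, 0.0, -82.8]
contact_force: [-0.4, 0.8, 0.8]
gripper_width: 0.0568
gripper_force: 0.0
```

View pics/s4.png

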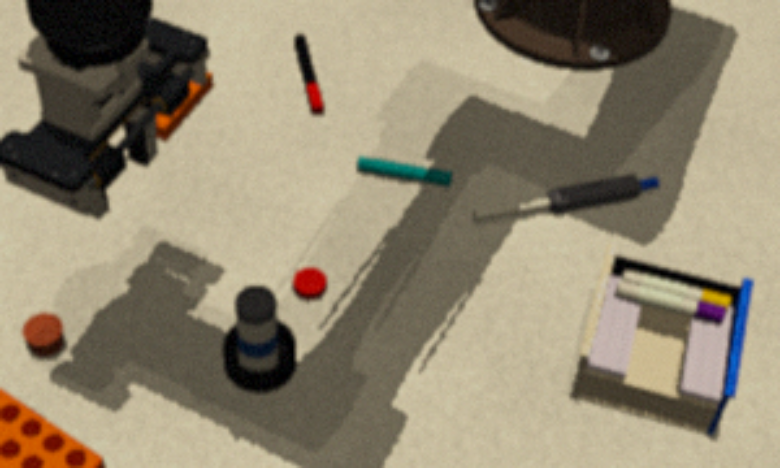

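The canister stands upright in the holder (258,330). Yellow is at the stop with purple directly behind it, caps to the blue side, and the arm is clear.

```bash
python3 -c "
from plant import close_job
print(close_job())"
```

```text
the job is handed in; nothing more can be done
None
```

I handed the job in at about 39 s of the 106 s: control at the chute stop with the sample directly behind it, both caps to the blue side; green tube flat in the tray; canister upright on the holder floor. I checked each of these in camera pictures, but hand-in returned no verdict.

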